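# Make up the glaze-test kit and the kiln kit

## Robot

A 7-joint arm with a two-finger parallel gripper is mounted at the origin on the work surface. World frame = base frame: x ahead of the robot, y to its left, z up, the work surface at z = 0. Lengths are in m, angles in degrees, forces in N, time in s.
With the tool pointing down it reaches from about 0.425 to 0.875 m from the base axis. Payload 4.7 kg.
Tool frame: the origin (TCP) lies midway between the tips of the shut fingers; the grasp point (between the pads) lies 19 mm behind it; z points along the fingers, y is the line along which they close (so a half turn about z gives the same grasp; the last joint's range is limited). The gripper opens to 87 mm and grips with 3 to 60 N. Pads are 19 mm wide; open, the fingers measure 117 mm over their backs; the gripper's body (75 mm by 190 mm) begins 51 mm behind the grasp point.
Start: joints at [-63.02, 18.392, -4.016, 83.108, 1.295, 78.541, -3.26], TCP at [0.287, 0.583, 0.189] pointing down, gripper open.
Joint ranges: [-163.93, 163.93], [-17.29, 119.83], [-79.2, 71.16], [3.27, 140.29], [-89.18, 269.18], [5.43, 117.66], [-154.24, 154.24]. Speed limits (degrees/s): [147.25, 147.25, 180, 180, 180, 180, 180].

## Interface

Orientations are given as [roll, pitch, yaw] about the fixed x, y, z axes, in that order (R = Rz(yaw) Ry(pitch) Rx(roll)).
In Python, from cell import env gives the robot as it stands.
- The arm moves only by the tool step_arm, never from a script. Its argument "moves" is a list of rows, each an object with "dp": the shift along the tool's x, y, z in mm, a list of three; "dr": the turn, a rotation vector about the tool's x, y, z in rad, a list of three; "fingers": the closure, from 0 (fully open) to 1 (shut). In form: [{"dp": [dx, dy, dz], "dr": [ax, ay, az], "fingers": fingers}, ...]. A call has exactly 5 rows; each row shifts and turns the commanded pose from where the row before left it, along the tool's axes as they then stand; what a row does not reach is not made up. A row lasts 1/8 s, in which the tool goes at most 62.5 mm and 10.7 degrees, less where a joint would pass 70% of its speed; a pose out of reach is approached as far as the arm can. A call with a gripper value outside its range is refused whole. The fingers move at their own pace and stop on an object; "squeeze" is the grip in N (left out, the last holds). Time passes only in rows, so rows that do not move let the fingers close, or fill a call up. It gives the time, the measured TCP pose, the force, the opening and the grip force at its end, in the units of the state.
- env.get_obs(): the state, without advancing time (a new reading comes with each control period).
- env.read_camera(name): name is "scene" or "top"; returns the picture (384x512x3 uint8, red, green, blue); there is no depth.
- env.camera_model(name): a dict with "fx", "fy", "cx", "cy" (pixels), "R" (3x3) and "t" (3): a world point X has camera coordinates R X + t. Camera axes: x right, y down, z forward; pixel columns grow to the right and rows downward; lengths in m; the calibration is good to about 2 mm. A picture is of the moment at which its call begins. camera_model takes no time and is no camera call.
- env.sign_off(): hands the job in; it is judged then, once.
The state is a dict: "time_s": time; "qpos": joint angles; "joint_velocities": joint speeds; "effort": joint torques, N m; "tool_pos": TCP position; "tool_rot": TCP orientation; "force": force on the tool from outside, world axes, zero at the start; "wrist_torque": the same for the moment, N m; "grip_width": finger opening in m; "grasp_force": force on a finger pad.
Only numpy, scipy, OpenCV 4.12 (cv2) and the standard library are available. Lean on these libraries where they do the work, as an engineer would, in place of code of your own. Each camera call takes 0.05 s, during which the arm holds its last target. There are 200 camera calls.

## Task

Make up two kits from the stock in the middle of the bench. Kiln kit, in the light cardboard box that stands across a narrow firebrick: first lay the cone bar in the middle of the box as ballast, then stand the square post at one end and the round post at the other, so that the box stays balanced and neither tips nor slides. Glaze-test kit, in the plywood tray: stand the small jar in one compartment and the test tile in the other; the large jar stays where it is.

Things in the scene. Friction and masses are not known exactly. Their poses are not given: they have to be found in the camera images.
- tray: Loose plywood tray, 0.35 kg, open on top: 220 (its x) by 130 mm (its y), 30 mm high; walls, floor and divider 6 mm thick. The divider, as high as the walls, runs along y at x = 0: two compartments of 101 x 118 mm inside, centred at x = +55 and -55 mm. Origin: centre of its underside; floor at z = 6 mm. Its x is within 0.3 rad of world x. On the left or right of the bench.
- box: Light cardboard box (60 g, loose), open on top: 240 (its x) by 130 mm (its y), 40 mm high, 4 mm walls and floor. Stands across a fixed firebrick 30 mm high that bears only the middle 110 mm of its length. Empty, it can tip if a post is put at an end; with the cone bar in the middle, a post up to 85 mm from the middle is safe. Origin: centre of its underside; its x within 0.35 rad of world x.
- cone_bar: Cone bar: a pale clay bar 80 mm long (its x), 28 mm wide (its y), 22 mm high, with a row of three slim pointed cones on top, up to 58 mm high in all; 0.11 kg. Lies on the bench on its flat underside; take it across its 28 mm width, by the bar. Origin: centre of its underside, z up. Its x is within 0.4 rad of the world x.
- square_post: Square kiln post of buff fireclay, upright: 38 by 38 mm (sides along its x and y), 60 mm high, a dark bore mark in its top; about 0.15 kg. Origin: centre of its underside, z up. Its x is within 0.4 rad of the world x.
- round_post: Round kiln post of buff fireclay, upright cylinder: 38 mm diameter, 60 mm high, a dark bore mark in its top; about 0.15 kg. Origin: centre of its underside, z up.
- small_jar: Small lidded white glaze jar, upright: 46 mm diameter, 45 mm high; 0.12 kg. Origin: centre of its underside, z up.
- large_jar: Large lidded white glaze jar, like the small one but 58 mm in diameter and 70 mm high; 0.2 kg. Belongs to no kit: it stays where it is. Origin: centre of its underside, z up.
- test_tile: Bisque test tile, an upside-down T: a foot 50 mm (its x) by 40 mm (its y), 8 mm thick, and on its middle an upright plate 50 mm wide (along x) and 9 mm thick (along y), 65 mm high in all; 0.09 kg. Take it by the plate, across the 9 mm. Origin: centre of its underside, z up. Its x is within 0.4 rad of the world x.
Things that resemble listed ones, but are neither listed nor needed, are in the scene too. What is shaped like the round_post but purple is not meant.

How it is judged:
By the outcome, as a careful person would: the job done as asked, in the order asked, and still so for the second after the job is handed in, with the robot touching nothing.
It also fails if it takes over 144 s, if anything falls off the work surface, if the arm or the gripper's body presses on something with over 40 N, if the wrist force passes 120 N, or if a joint passes its speed limit or range.

## Working session

There is one attempt and no reset: what is moved stays moved. The work goes in short steps, Python scripts to look and compute and a tool call to move; the robot and the scene stay as the last step left them, time stands still between calls to the robot, and variables do not carry over. Pictures are saved under pics/ and viewed, at most 14 in all, crops included, and the job is handed in when it is done.

Besides the shell and the picture viewer there is one more tool, called after "Call:" as name([rows], argument=value, ...), one row to a line, values as JSON. step_arm: Moves the arm, as the interface text tells. Its arguments: {"type":"object","properties":{"moves":{"type":"array","items":{"type":"object","properties":{"dp":{"type":"array","items":{"type":"number"}},"dr":{"type":"array","items":{"type":"number"}},"fingers":{"type":"number"}}}},"squeeze":{"type":"number"}},"required":["moves"]}

```bash
mkdir -p pics; ls
cat > h.py <<'E'
import numpy as np,cv2
from cell import env
def snap(n,f):
    im=env.read_camera(n); cv2.imwrite('pics/'+f,cv2.cvtColor(im,cv2.COLOR_RGB2BGR)); return im
def ray(n,u,v):
    m=env.camera_model(n);R=np.array(m['R']);t=np.array(m['t'])
    d=R.T@np.array([(u-m['cx'])/m['fx'],(v-m['cy'])/m['fy'],1]);return -R.T@t,d
def onz(n,u,v,z):
    c,d=ray(n,u,v);return c+d*(z-c[2])/d[2]
def proj(n,X):
    m=env.camera_model(n);p=np.array(m['R'])@np.array(X)+np.array(m['t']);return np.array([m['fx']*p[0]/p[2]+m['cx'],m['fy']*p[1]/p[2]+m['cy']])
def tri(a,b):
    (c1,d1),(c2,d2)=ray(*a),ray(*b)
    A=np.stack([d1,-d2],1);s=np.linalg.lstsq(A,c2-c1,rcond=None)[0]
    p,q=c1+s[0]*d1,c2+s[1]*d2;return (p+q)/2,np.linalg.norm(p-q)
E
python3 - <<'E'
from h import *
for n in('scene','top'):
    snap(n,n+'0.png');m=env.camera_model(n);R=np.array(m['R']);print(n,m['fx'],(-R.T@np.array(m['t'])).round(3),R.round(2).tolist())
print(env.get_obs())
E
```

```text
pics
scene 378.61383790428226 [ 1.148 -0.122  0.493] [[0.16, 0.99, 0.01], [0.55, -0.08, -0.83], [-0.82, 0.14, -0.55]]
top 488.51822450210017 [ 0.296 -0.003  1.034] [[0.02, -1.0, 0.01], [-0.98, -0.02, -0.2], [0.2, -0.0, -0.98]]
{'time_s': 0.1, 'qpos': array([-63.0195368 ,  18.43512015,  -4.01238693,  83.16777094,
         1.29466204,  78.54137451,  -3.26142719]), 'joint_velocities': array([-0.10943149, -0.08383703,  0.11157043, -0.10021764,  0.01734573,
       -0.0407665 ,  0.10753991]), 'effort': array([ 4.36910182e-05, -4.92570841e+01, -4.05712584e-01, -3.13395989e+01,
       -6.41956413e-02,  3.96241061e-02,  5.95615393e-05]), 'tool_pos': array([0.28653144, 0.58281869, 0.18766826]), 'tool_rot': array([-1.79900934e+02,  6.14540096e-03,  1.53824655e+02]), 'force': array([-0.52974591,  0.31587426, -0.54135463]), 'wrist_torque': array([-0.00996779,  0.06419076, -0.03686244]), 'grasp_force': 0.0, 'grip_width': 0.08683306762329011}
```

View pics/scene0.png

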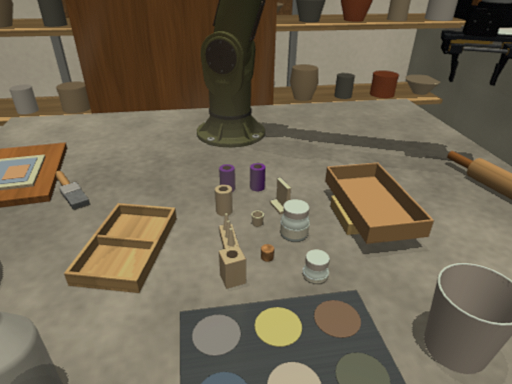

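View pics/top0.png

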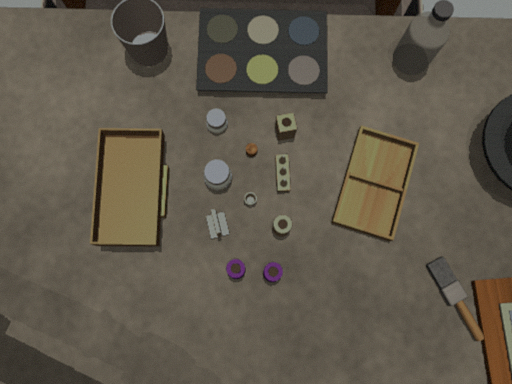

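Top view: square post (286,126), cone bar (283,173), round post (282,225), small jar (216,120), large jar (217,173), tile (217,224), box (128,187) and tray (376,184). In the scene view: square post (232,265), round post (224,199), cone bar (230,240), small jar (317,265), large jar (295,220), tile (282,195).

Possible confusions:
- Round post: the purple ones at top (236,269) and (273,271), and the ring at (250,199). I choose the buff one at (282,225).
- Small jar: the large jar at (217,173) and the copper pot at (251,150). I choose (216,120).

One close crop will check these.

Run:
```python
import cv2,numpy as np
a=cv2.imread('pics/top0.png')[100:290,195:305];b=cv2.imread('pics/scene0.png')[150:300,205:340]
a=cv2.resize(a,None,fx=3,fy=3,interpolation=cv2.INTER_CUBIC);b=cv2.resize(b,None,fx=3.4,fy=3.4,interpolation=cv2.INTER_CUBIC)
o=np.zeros((570,330+b.shape[1],3),np.uint8);o[:,:330]=a;o[:b.shape[0],330:]=b;cv2.imwrite('pics/crop.png',o);print(o.shape)
```

```text
(570, 789, 3)
```

View pics/crop.png

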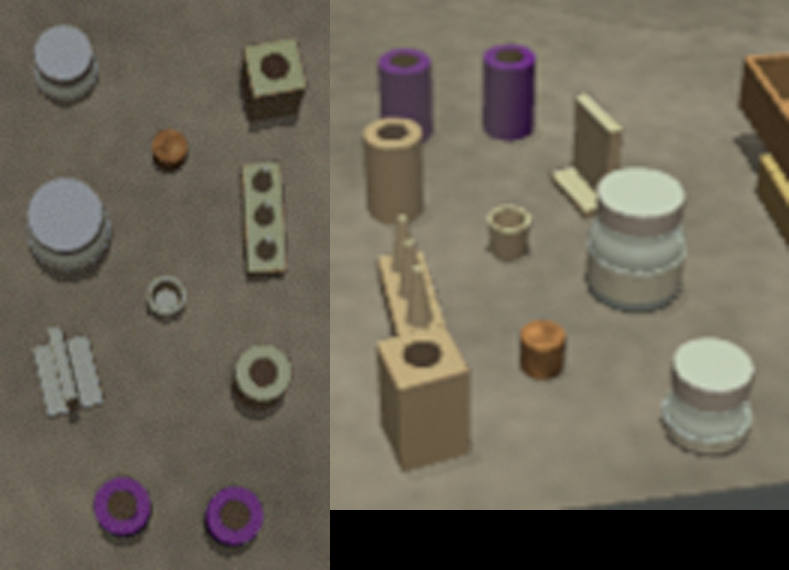

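The crop confirms the choices: buff square post (bore at crop 275,66), cone bar (263,215), round post (263,372), small jar lid (63,52), large jar (66,213) and tile (67,372). The purple posts are excluded. Next I'll measure, with one composite of the containers for their rim corners.

Run:
```python
from h import *
T=cv2.imread('pics/top0.png');S=cv2.imread('pics/scene0.png')
P=lambda im,r,c:cv2.resize(im[r:r+100,c:c+133],(400,300),interpolation=cv2.INTER_CUBIC)
def g(im,r,c,h,w):return cv2.resize(im[r:r+h,c:c+w],(400,300),interpolation=cv2.INTER_CUBIC)
o=np.vstack([np.hstack([g(T,120,50,132,176),g(T,120,290,132,176)]),np.hstack([g(S,150,300,102,136),g(S,195,57,102,136)])]);cv2.imwrite('pics/cont.png',o)
def blob(im,r,f):
    x0,y0,x1,y1=r;m=f(im[y0:y1,x0:x1].astype(int)).astype(np.uint8)
    n,l,s,c=cv2.connectedComponentsWithStats(m);k=1+np.argmax(s[1:,4]);return c[k]+[x0,y0],s[k,4]
dark=lambda a:a.sum(2)<210
lid_t=lambda a:(a[...,0]>a[...,2]+8)&(a.sum(2)>380)
lid_s=lambda a:(a.sum(2)>590)
for n,rt,rs,ft,fs in [('sq',(280,116,293,128),(220,248,242,261),dark,dark),('rd',(276,218,289,231),(214,184,232,193),dark,dark),
 ('sj',(205,106,230,135),(303,245,332,280),lid_t,lid_s),('lj',(203,155,234,195),(278,195,312,240),lid_t,lid_s)]:
    (a,na),(b,nb)=blob(T,rt,ft),blob(S,rs,fs)
    p,e=tri(('top',*a),('scene',*b));print(n,a.round(1),na,b.round(1),nb,p.round(4),round(e,4))
# points from crop by eye
t=lambda u,v:('top',195+u/3-.33,100+v/3-.33)
s=lambda u,v:('scene',205+(u-330)/3.4-.35,150+v/3.4-.35)
for n,a,b in [('cone tip far',None,s(402,218)),]:pass
# bar top quad in top view at z=.022
m=cv2.inRange(cv2.cvtColor(T,cv2.COLOR_BGR2HSV)[150:198,272:294],(18,45,110),(40,255,255))
cs=max(cv2.findContours(cv2.morphologyEx(m,cv2.MORPH_CLOSE,np.ones((5,5))),0,2)[0],key=cv2.contourArea)
bx=cv2.boxPoints(cv2.minAreaRect(cs))+[272,150];w=np.array([onz('top',*q,.022) for q in bx]);print('bar',bx.round(1).tolist(),w.round(4).tolist(),w.mean(0).round(4),[np.linalg.norm(w[i]-w[i-1]).round(3) for i in range(4)])
# tile plate top ends: top view ends (55,328)..(73,408); scene ends (579,97)-(616,130)
for a,b in [(t(55,330),s(616,130)),(t(73,410),s(579,97))]:
    p,e=tri(a,b);print('tile',p.round(4),round(e,4))
for u,v in [(282,116),(303,70)]:pass
for q in [(246,50),(297,41),(304,80),(254,88)]:print('sqtop',onz(*t(*q),.06).round(4))
```

```text
sq [286.1 121.6] 60 [231.7 253.9] 55 [ 0.658  -0.0724  0.0609] 0.002
rd [282.2 223.8] 62 [222.9 188.6] 19 [ 0.4416 -0.0661  0.0601] 0.0019
sj [215.2 120.2] 76 [308. 258.] 1 [0.664  0.0711 0.0378] 0.0169
lj [215.9 170.8] 304 [304.5 210.5] 2 [0.5503 0.0788 0.0609] 0.0142
bar [[272.0, 150.0], [293.0, 150.0], [293.0, 197.0], [272.0, 197.0]] [[0.6074, -0.0443, 0.022], [0.6085, -0.0895, 0.022], [0.505, -0.09, 0.022], [0.504, -0.0456, 0.022]] [ 0.5562 -0.0674  0.022 ] [np.float64(0.103), np.float64(0.045), np.float64(0.103), np.float64(0.044)]
tile [0.4667 0.0744 0.0643] 0.0004
tile [0.4137 0.0615 0.0595] 0.001
sqtop [ 0.6697 -0.0516  0.06  ]
sqtop [ 0.6772 -0.0874  0.06  ]
sqtop [ 0.6485 -0.0924  0.06  ]
sqtop [ 0.6418 -0.0575  0.06  ]
```

View pics/cont.png

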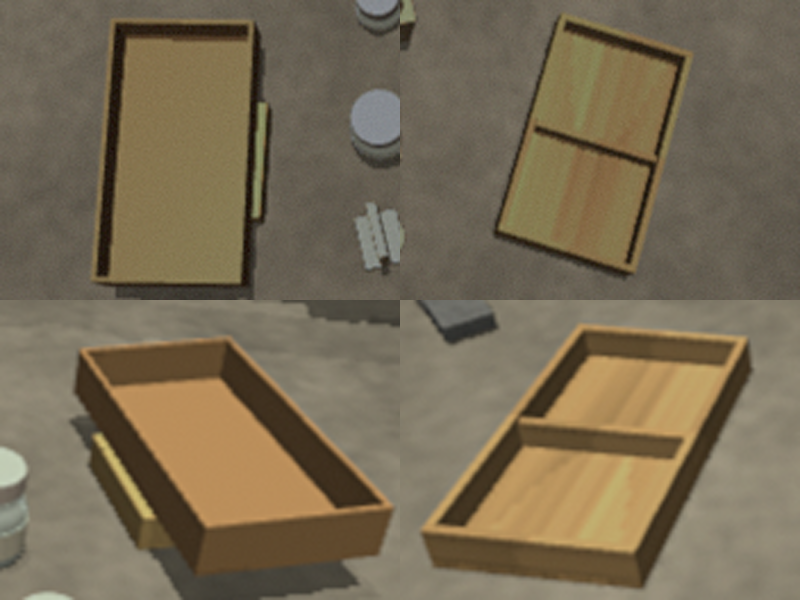

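Corners read from the composite. Box rim, top crop: (112,20), (255,21), (243,285), (94,282). Tray rim, top crop: (562,15), (691,55), (635,272), (497,232). The matching scene-view corners go into the triangulation.

Run:
```python
from h import *
t=lambda u,v:('top',195+u/3-.33,100+v/3-.33)
s=lambda u,v:('scene',205+(u-330)/3.4-.35,150+v/3.4-.35)
def T(o):return lambda u,v:('top',o+u/2.2727-.3,120+v/2.2727-.3)
def S(ox,oy):return lambda u,v:('scene',ox+u/2.941-.33,oy+v/2.941-.33)
for n,tf,sf,prs in [('box',T(50),S(300,150),[((94,282),(230,40)),((243,285),(82,50)),((255,21),(203,228)),((112,20),(391,203))]),
 ('tray',T(290),S(57,195),[((97,232),(348,38)),((235,272),(183,27)),((291,55),(25,232)),((162,15),(240,253))])]:
    W=[]
    for a,b in prs:
        p,e=tri(tf(*a),sf(*b));W.append(p);print(n,p.round(4),round(e,4))
    W=np.array(W);print('  c',W.mean(0).round(4),'yaw',[np.degrees(np.arctan2(*(W[j]-W[i])[1::-1])).round(1) for i,j in((0,3),(1,2))],[np.linalg.norm(W[i]-W[i-1]).round(3) for i in range(4)])
    z=.07 if n=='box' else .03
    W=np.array([onz(*tf(*a),z) for a,b in prs]);print('  plane c',W.mean(0).round(4),'yaw',[np.degrees(np.arctan2(*(W[j]-W[i])[1::-1])).round(1) for i,j in((0,3),(1,2))],[np.linalg.norm(W[i]-W[i-1]).round(3) for i in range(4)])
W=np.array([onz(*t(*q),.022) for q in[(240,167),(277,163),(285,270),(249,275)]])
print('bar',W.round(4).tolist(),W.mean(0),[np.degrees(np.arctan2(*(W[i]-W[j])[1::-1])).round(1) for i,j in((0,3),(1,2))],[np.linalg.norm(W[i]-W[i-1]).round(3) for i in range(4)])
print('bar corner',tri(t(285,270),s(378,258)))
print('sj',tri(t(63,53),s(712,363)),onz(*t(63,53),.045));print('lj',tri(t(66,213),s(641,193)))
W=np.array([onz(*t(*q),.065) for q in[(50,330),(60,327),(77,405),(67,410)]]);print('tile top',W.mean(0),W.round(4).tolist())
W=np.array([onz(*t(*q),.008) for q in[(34,347),(88,337),(102,402),(48,416)]]);print('tile foot',W.mean(0),W.round(4).tolist())
for n in('rd','cone'):pass
```

```text
box [0.3928 0.3134 0.0676] 0.0015
box [0.3931 0.1848 0.0685] 0.0038
box [0.6328 0.1855 0.0694] 0.0013
box [0.6298 0.3148 0.0724] 0.0007
  c [0.5121 0.2496 0.0695] yaw [np.float64(0.3), np.float64(0.2)] [np.float64(0.237), np.float64(0.129), np.float64(0.24), np.float64(0.129)]
  plane c [0.5121 0.2491 0.07  ] yaw [np.float64(1.0), np.float64(0.8)] [np.float64(0.239), np.float64(0.129), np.float64(0.24), np.float64(0.13)]
tray [ 0.4528 -0.1726  0.0283] 0.0017
tray [ 0.4187 -0.296   0.028 ] 0.002
tray [ 0.6267 -0.3583  0.0273] 0.0009
tray [ 0.6634 -0.2348  0.0277] 0.0028
  c [ 0.5404 -0.2654  0.0278] yaw [np.float64(-16.5), np.float64(-16.7)] [np.float64(0.22), np.float64(0.128), np.float64(0.217), np.float64(0.129)]
  plane c [ 0.5399 -0.2651  0.03  ] yaw [np.float64(-17.0), np.float64(-16.3)] [np.float64(0.22), np.float64(0.13), np.float64(0.216), np.float64(0.127)]
bar [[0.5956, -0.0502, 0.022], [0.5992, -0.0767, 0.022], [0.5207, -0.0829, 0.022], [0.5165, -0.0575, 0.022]] [ 0.55802371 -0.06678824  0.022     ] [np.float64(5.3), np.float64(4.5)] [np.float64(0.079), np.float64(0.027), np.float64(0.079), np.float64(0.026)]
bar corner (array([ 0.52098774, -0.08395724,  0.02042081]), np.float64(0.0019252327181290654))
sj (array([0.66992022, 0.07709922, 0.04513607]), np.float64(0.0014986985591922465)) [0.67019772 0.07783755 0.045     ]
lj (array([0.54642215, 0.0694749 , 0.06960051]), np.float64(0.0004765460466583786))
tile top [0.44111544 0.06800103 0.065     ] [[0.4665, 0.0779, 0.065], [0.4687, 0.0713, 0.065], [0.4164, 0.0581, 0.065], [0.4129, 0.0646, 0.065]]
tile foot [0.4443215  0.06880549 0.008     ] [[0.4641, 0.0936, 0.008], [0.4721, 0.0556, 0.008], [0.4259, 0.0442, 0.008], [0.4152, 0.0818, 0.008]]
```

Measured, with heights matching the text:

| Thing | x, y (m) | Yaw |
|---|---|---|
| Bar | 0.558, -0.067 | 5° |
| Square post | 0.658, -0.072 | 11° |
| Round post | 0.4416, -0.066 | – |
| Small jar | 0.670, 0.0775 | – |
| Tile | 0.4415, 0.068 | 14° |
| Box | 0.512, 0.249 | 0.7° |
| Tray | 0.540, -0.265 | -16.6° |

First I square the tool to yaw 180, then travel to above the bar.

Call:
step_arm([
  {"dp": [0,0,0],"dr": [0,0,-0.1142],"fingers": 0},
  {"dp": [0,0,0],"dr": [0,0,-0.1142],"fingers": 0},
  {"dp": [0,0,0],"dr": [0,0,-0.1142],"fingers": 0},
  {"dp": [0,0,0],"dr": [0,0,-0.1142],"fingers": 0},
  {"dp": [0,0,0],"dr": [0,0,0],"fingers": 0},
], squeeze=20)

```text
time_s: 0.72
tool_pos: [0.2866, 0.5831, 0.1881]
tool_rot: [-180.0, -0.0, 179.9]
force: [-0.6, -0.7, 0.6]
grip_width: 0.0868
grasp_force: 0.0
```

Call:
step_arm([
  {"dp": [-18,-43,0],"dr": [0,0,0],"fingers": 0},
  {"dp": [-18,-43,0],"dr": [0,0,0],"fingers": 0},
  {"dp": [-18,-43,0],"dr": [0,0,0],"fingers": 0},
  {"dp": [-18,-43,0],"dr": [0,0,0],"fingers": 0},
  {"dp": [-18,-43,0],"dr": [0,0,0],"fingers": 0},
])

```text
time_s: 1.35
tool_pos: [0.3772, 0.3668, 0.1886]
tool_rot: [180.0, 0.0, 179.9]
force: [1.4, -0.0, -0.4]
grip_width: 0.087
grasp_force: 0.0
```

Call:
step_arm([
  {"dp": [-18,-43,0],"dr": [0,0,0],"fingers": 0},
  {"dp": [-18,-43,0],"dr": [0,0,0],"fingers": 0},
  {"dp": [-18,-43,0],"dr": [0,0,0],"fingers": 0},
  {"dp": [-18,-43,0],"dr": [0,0,0],"fingers": 0},
  {"dp": [-18,-43,0],"dr": [0,0,0],"fingers": 0},
])

```text
time_s: 1.98
tool_pos: [0.4671, 0.1519, 0.1887]
tool_rot: [180.0, 0.0, 179.9]
force: [0.7, 0.7, 0.1]
grip_width: 0.0872
grasp_force: 0.0
```

Call:
step_arm([
  {"dp": [-18,-43,0],"dr": [0,0,0],"fingers": 0},
  {"dp": [-18,-43,0],"dr": [0,0,0],"fingers": 0},
  {"dp": [-18,-43,0],"dr": [0,0,0],"fingers": 0},
  {"dp": [-18,-43,0],"dr": [0,0,0],"fingers": 0},
  {"dp": [-18,-43,0],"dr": [0,0,0],"fingers": 0},
])

```text
time_s: 2.6
tool_pos: [0.5571, -0.0629, 0.1887]
tool_rot: [180.0, 0.0, 179.9]
force: [0.7, 0.1, 0.8]
grip_width: 0.0873
grasp_force: 0.0
```

Call:
step_arm([
  {"dp": [-1,-4,20],"dr": [0,0,-0.085],"fingers": 0},
  {"dp": [0,0,50],"dr": [0,0,0],"fingers": 0},
  {"dp": [0,0,50],"dr": [0,0,0],"fingers": 0},
  {"dp": [0,0,40],"dr": [0,0,0],"fingers": 0},
  {"dp": [0,0,22],"dr": [0,0,0],"fingers": 0},
])

```text
time_s: 3.22
tool_pos: [0.5559, -0.0654, 0.0041]
tool_rot: [180.0, -0.2, -175.3]
force: [1.3, -0.2, 0.5]
grip_width: 0.0869
grasp_force: 0.0
```

Call:
step_arm([
  {"dp": [0,0,0],"dr": [0,0,0],"fingers": 1},
  {"dp": [0,0,0],"dr": [0,0,0],"fingers": 1},
  {"dp": [0,0,0],"dr": [0,0,0],"fingers": 1},
  {"dp": [0,0,0],"dr": [0,0,0],"fingers": 1},
  {"dp": [0,0,0],"dr": [0,0,0],"fingers": 1},
])

```text
time_s: 3.85
tool_pos: [0.5581, -0.0656, 0.0072]
tool_rot: [180.0, 0.1, -175.1]
force: [0.3, 1.0, 0.2]
grip_width: 0.0451
grasp_force: 0.0
```

Call:
step_arm([
  {"dp": [0,0,0],"dr": [0,0,0],"fingers": 1},
  {"dp": [0,0,0],"dr": [0,0,0],"fingers": 1},
  {"dp": [0,0,0],"dr": [0,0,0],"fingers": 1},
  {"dp": [0,0,0],"dr": [0,0,0],"fingers": 1},
  {"dp": [0,0,0],"dr": [0,0,0],"fingers": 1},
])

```text
time_s: 4.47
tool_pos: [0.5577, -0.0656, 0.0066]
tool_rot: [180.0, 0.0, -175.1]
force: [0.1, 0.2, 0.0]
grip_width: 0.0018
grasp_force: 0.0
```

Call:
step_arm([
  {"dp": [0,0,-20],"dr": [0,0,0],"fingers": 1},
  {"dp": [0,0,-40],"dr": [0,0,0],"fingers": 1},
  {"dp": [0,0,-50],"dr": [0,0,0],"fingers": 1},
  {"dp": [0,0,-53],"dr": [0,0,0.078],"fingers": 1},
  {"dp": [0,0,0],"dr": [0,0,0],"fingers": 1},
])

```text
time_s: 5.1
tool_pos: [0.561, -0.0661, 0.1747]
tool_rot: [180.0, 0.5, -179.6]
force: [-0.3, -0.9, -1.0]
grip_width: 0.0002
grasp_force: 0.0
```

The grip shut on nothing, so I look.

Run:
```python
from h import *
a=snap('top','t1.png')[90:290,170:330];b=snap('scene','s1.png')[140:310,190:345]
a=cv2.resize(a,(400,500),interpolation=cv2.INTER_CUBIC);b=cv2.resize(b,(400,439),interpolation=cv2.INTER_CUBIC)
o=np.zeros((500,800,3),np.uint8);o[:,:400]=a;o[:439,400:]=b;cv2.imwrite('pics/c1.png',o[...,::-1])
```

```text
(no output)
```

View pics/c1.png

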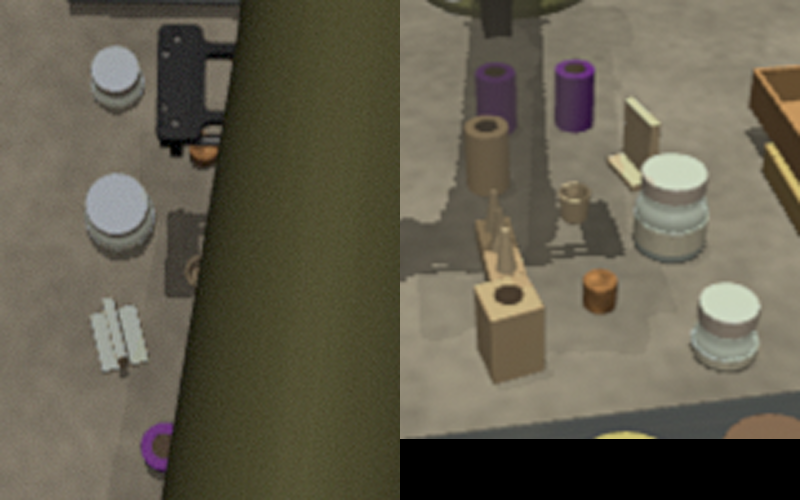

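The bar at crop (495,240) is unmoved and the gripper isn't in this scene crop, so I check where the tool really appears.

Run:
```python
from h import *
print(env.get_obs()['tool_pos'],env.get_obs()['qpos'].round(1))
for p in([.561,-.066,.175],[.561,-.066,.245],[.56,.03,.245]):print(p,proj('scene',p).round(1),proj('top',p).round(1))
```

```text
[ 0.55783425 -0.06554204  0.16985439] [-19.4   8.3  25.9  98.4  -3.8  74.1  97.7]
[0.561, -0.066, 0.175] [228. 168.] [287.3 150. ]
[0.561, -0.066, 0.245] [226.8 130.6] [290.4 137.8]
[0.56, 0.03, 0.245] [283.2 127.2] [233.5 137.1]
```

View pics/s1.png

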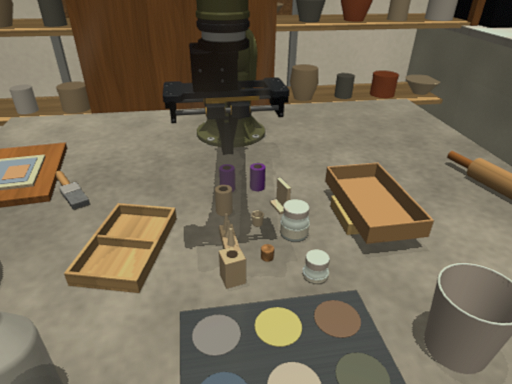

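The rail sits at (226,92) with protrusions at (172,118) and (282,112). I zoom to see whether those are fingers.

Run:
```python
import cv2,numpy as np
a=cv2.imread('pics/s1.png')[70:270,140:310];b=cv2.imread('pics/scene0.png')[0:110,420:512]
a=cv2.resize(a,(510,600),interpolation=cv2.INTER_CUBIC);b=cv2.resize(b,(276,330),interpolation=cv2.INTER_CUBIC)
a=cv2.convertScaleAbs(a,alpha=1.5,beta=10);b=cv2.convertScaleAbs(b,alpha=1.7,beta=20)
o=np.zeros((600,786,3),np.uint8);o[:,:510]=a;o[:330,510:]=b;cv2.imwrite('pics/c2.png',o)
```

```text
(no output)
```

View pics/c2.png

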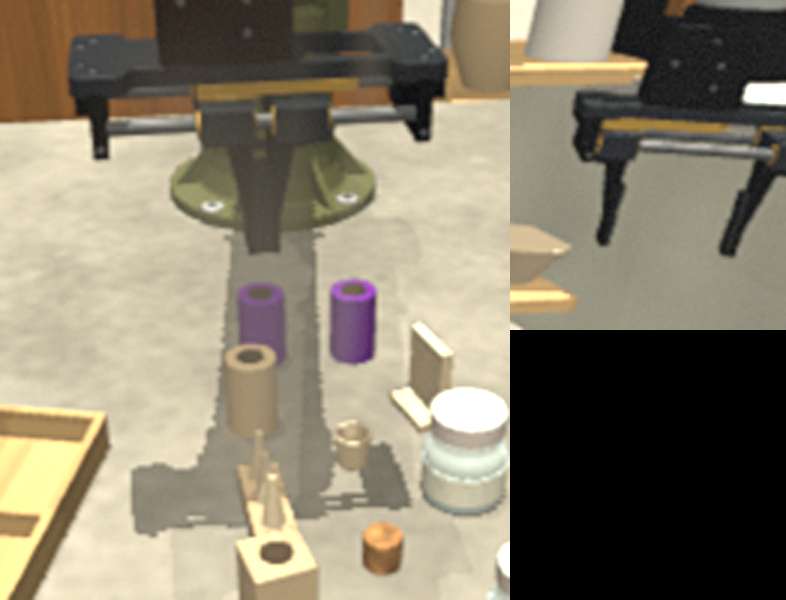

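The shut fingertips appear at about (227,153), but the reported TCP projects to about (228,170). I check the same offset in the start picture.

Run:
```python
from h import *
for dz in (0,.02,.03,.04):print(dz,proj('scene',[.2865,.5828,.1877+dz]).round(1),'seen 471.8,82.7 |',proj('scene',[.5578,-.0655,.1699+dz]).round(1),'seen 227.3,153.3')
for dx in (-.03,-.06):print(dx,proj('scene',[.2865+dx,.5828,.1877]).round(1),proj('scene',[.5578+dx,-.0655,.1699]).round(1))
```

```text
0 [466.8  95.7] seen 471.8,82.7 | [228.1 169.6] seen 227.3,153.3
0.02 [469.3  87.9] seen 471.8,82.7 | [227.8 159.5] seen 227.3,153.3
0.03 [470.6  84. ] seen 471.8,82.7 | [227.7 154.4] seen 227.3,153.3
0.04 [471.9  80. ] seen 471.8,82.7 | [227.5 149.1] seen 227.3,153.3
-0.03 [459.7  92.1] [226.3 161.9]
-0.06 [452.9  88.7] [224.7 154.6]
```

Both pictures agree: the real fingertips sit about 32 mm above the reported TCP. I open, go down to the same known clear height and measure again there before going lower.

Call:
step_arm([
  {"dp": [0,0,0],"dr": [0,0,0],"fingers": 0},
  {"dp": [0,0,0],"dr": [0,0,0],"fingers": 0},
  {"dp": [0,0,0],"dr": [0,0,0],"fingers": 0},
  {"dp": [0,0,0],"dr": [0,0,0],"fingers": 0},
  {"dp": [0,0,0],"dr": [0,0,-0.085],"fingers": 0},
])

```text
time_s: 5.82
tool_pos: [0.5577, -0.0656, 0.1695]
tool_rot: [180.0, -0.0, -174.6]
force: [0.0, 0.1, -1.0]
grip_width: 0.0426
grasp_force: 0.0
```

Call:
step_arm([
  {"dp": [0,0,40],"dr": [0,0,0],"fingers": 0},
  {"dp": [0,0,50],"dr": [0,0,0],"fingers": 0},
  {"dp": [0,0,50],"dr": [0,0,0],"fingers": 0},
  {"dp": [0,0,22],"dr": [0,0,0],"fingers": 0},
  {"dp": [0,0,0],"dr": [0,0,0],"fingers": 0},
])

```text
time_s: 6.45
tool_pos: [0.5559, -0.0656, 0.0058]
tool_rot: [180.0, -0.2, -174.7]
force: [0.2, -0.7, -0.2]
grip_width: 0.0852
grasp_force: 0.0
```

Run:
```python
from h import *
b=snap('scene','s2.png')[130:300,140:330];a=snap('top','t2.png')[90:260,170:360]
o=env.get_obs();print(o['tool_pos'],o['force'],o['grip_width'])
b=cv2.convertScaleAbs(cv2.resize(b,(570,510),interpolation=cv2.INTER_CUBIC),alpha=1.5,beta=10);cv2.imwrite('pics/c3.png',b[...,::-1])
```

```text
[ 0.55855063 -0.06582185  0.00854217] [-0.11345933 -0.45190984  1.13131701] 0.08619451424233975
```

View pics/c3.png

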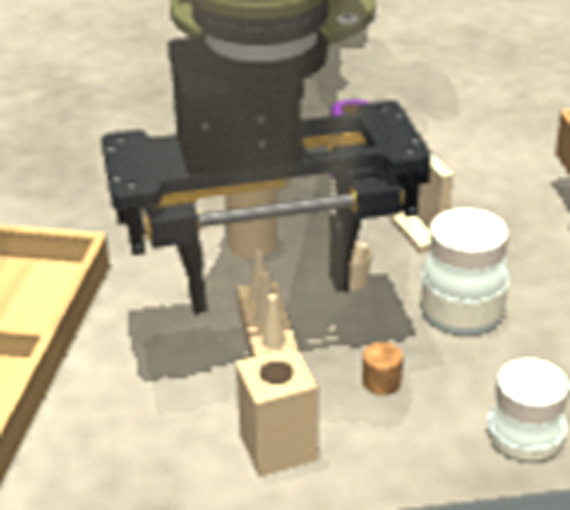

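Fingertips are at crop (200,308) and (345,288), that is px (206.7,232.7) and (255,226). They clearly hover above the bench.

Run:
```python
from h import *
y=np.array([-np.sin(np.radians(5.2)),np.cos(np.radians(5.2)),0])
for dz in(0,.02,.03,.04,.05):
  c=np.array([.5586,-.0658,.0085+dz]);print(dz,[proj('scene',c+s*.0505*y).round(1) for s in(-1,1)])
print('seen 206.7,232.7 255,226')
# plane x const intersection
for u,v in((206.7,232.7),(255,226)):
  c,d=ray('scene',u,v);print((c+d*(.5586-c[0])/d[0]).round(4))
```

```text
0 [array([205.2, 244.6]), array([254.5, 236.8])]
0.02 [array([204.5, 236.7]), array([254.6, 229. ])]
0.03 [array([204.2, 232.6]), array([254.7, 225. ])]
0.04 [array([203.9, 228.5]), array([254.8, 221. ])]
0.05 [array([203.6, 224.3]), array([254.8, 216.9])]
seen 206.7,232.7 255,226
[ 0.5586 -0.1113  0.0342]
[ 0.5586 -0.0157  0.0396]
```

The real tips are at reported z plus about 29 mm. I go down in small guarded steps to find the bench by touch.

Call:
step_arm([
  {"dp": [0,0,10],"dr": [0,0,0],"fingers": 0},
  {"dp": [0,0,6],"dr": [0,0,0],"fingers": 0},
  {"dp": [0,0,3],"dr": [0,0,0],"fingers": 0},
  {"dp": [0,0,2],"dr": [0,0,0],"fingers": 0},
  {"dp": [0,0,0],"dr": [0,0,0],"fingers": 0},
])

```text
time_s: 7.18
tool_pos: [0.5577, -0.0656, -0.0134]
tool_rot: [180.0, -0.0, -174.7]
force: [0.1, -0.2, -0.2]
grip_width: 0.0867
grasp_force: 0.0
```

Call:
step_arm([
  {"dp": [0,0,2],"dr": [0,0,0],"fingers": 0},
  {"dp": [0,0,1],"dr": [0,0,0],"fingers": 0},
  {"dp": [0,0,1],"dr": [0,0,0],"fingers": 0},
  {"dp": [0,0,0],"dr": [0,0,0],"fingers": 0},
  {"dp": [0,0,0],"dr": [0,0,0],"fingers": 0},
])

```text
time_s: 7.8
tool_pos: [0.5578, -0.0656, -0.0173]
tool_rot: [180.0, 0.0, -174.7]
force: [-0.3, 0.6, -0.8]
grip_width: 0.0871
grasp_force: 0.0
```

Call:
step_arm([
  {"dp": [0,0,2],"dr": [0,0,0],"fingers": 0},
  {"dp": [0,0,2],"dr": [0,0,0],"fingers": 0},
  {"dp": [0,0,1],"dr": [0,0,0],"fingers": 0},
  {"dp": [0,0,0],"dr": [0,0,0],"fingers": 0},
  {"dp": [0,0,0],"dr": [0,0,0],"fingers": 0},
])

```text
time_s: 8.43
tool_pos: [0.5578, -0.0656, -0.0223]
tool_rot: [180.0, 0.0, -174.7]
force: [-0.2, -1.0, -0.3]
grip_width: 0.0869
grasp_force: 0.0
```

Call:
step_arm([
  {"dp": [0,0,1],"dr": [0,0,0],"fingers": 0},
  {"dp": [0,0,1],"dr": [0,0,0],"fingers": 0},
  {"dp": [0,0,0],"dr": [0,0,0],"fingers": 0},
  {"dp": [0,0,0],"dr": [0,0,0],"fingers": 0},
  {"dp": [0,0,0],"dr": [0,0,0],"fingers": 0},
])

```text
time_s: 9.05
tool_pos: [0.5578, -0.0656, -0.0243]
tool_rot: [180.0, 0.0, -174.7]
force: [0.1, -0.1, -0.3]
grip_width: 0.0868
grasp_force: 0.0
```

Call:
step_arm([
  {"dp": [0,0,0],"dr": [0,0,0],"fingers": 1},
  {"dp": [0,0,0],"dr": [0,0,0],"fingers": 1},
  {"dp": [0,0,0],"dr": [0,0,0],"fingers": 1},
  {"dp": [0,0,0],"dr": [0,0,0],"fingers": 1},
  {"dp": [0,0,0],"dr": [0,0,0],"fingers": 1},
])

```text
time_s: 9.68
tool_pos: [0.5578, -0.0656, -0.0243]
tool_rot: [180.0, 0.0, -174.7]
force: [-0.4, 0.3, -0.4]
grip_width: 0.0449
grasp_force: 0.0
```

Call:
step_arm([
  {"dp": [0,0,0],"dr": [0,0,0],"fingers": 1},
  {"dp": [0,0,0],"dr": [0,0,0],"fingers": 1},
  {"dp": [0,0,0],"dr": [0,0,0],"fingers": 1},
  {"dp": [0,0,0],"dr": [0,0,0],"fingers": 1},
  {"dp": [0,0,0],"dr": [0,0,0],"fingers": 1},
])

```text
time_s: 10.3
tool_pos: [0.5578, -0.0658, -0.0243]
tool_rot: [-180.0, 0.0, -174.7]
force: [-0.2, -0.7, 0.3]
grip_width: 0.0276
grasp_force: 20.0
```

Bar gripped (27.6 mm, 20 N). Lift and carry over the box.

Call:
step_arm([
  {"dp": [0,0,-20],"dr": [0,0,0],"fingers": 1},
  {"dp": [0,0,-40],"dr": [0,0,0],"fingers": 1},
  {"dp": [0,0,-50],"dr": [0,0,0],"fingers": 1},
  {"dp": [0,0,-34],"dr": [0,0,0.078],"fingers": 1},
  {"dp": [0,0,0],"dr": [0,0,0],"fingers": 1},
])

```text
time_s: 10.92
tool_pos: [0.5598, -0.0655, 0.1226]
tool_rot: [180.0, 0.3, -179.2]
force: [-0.0, -0.4, -2.1]
grip_width: 0.0277
grasp_force: 20.0
```

Call:
step_arm([
  {"dp": [4,35,0],"dr": [0,0,0],"fingers": 1},
  {"dp": [4,35,0],"dr": [0,0,0],"fingers": 1},
  {"dp": [4,35,0],"dr": [0,0,0],"fingers": 1},
  {"dp": [4,35,0],"dr": [0,0,0],"fingers": 1},
  {"dp": [5,35,0],"dr": [0,0,0],"fingers": 1},
])

```text
time_s: 11.55
tool_pos: [0.5327, 0.1101, 0.1177]
tool_rot: [-180.0, -0.2, -179.1]
force: [0.3, -0.4, -0.9]
grip_width: 0.0277
grasp_force: 20.0
```

Call:
step_arm([
  {"dp": [5,35,0],"dr": [0,0,0],"fingers": 1},
  {"dp": [5,35,0],"dr": [0,0,0],"fingers": 1},
  {"dp": [5,35,0],"dr": [0,0,0],"fingers": 1},
  {"dp": [5,35,0],"dr": [0,0,0],"fingers": 1},
  {"dp": [0,0,0],"dr": [0,0,0],"fingers": 1},
])

```text
time_s: 12.18
tool_pos: [0.5095, 0.2524, 0.1174]
tool_rot: [180.0, -0.2, -178.8]
force: [-0.2, 0.1, -0.7]
grip_width: 0.0277
grasp_force: 20.0
```

Call:
step_arm([
  {"dp": [0,0,30],"dr": [0,0,0],"fingers": 1},
  {"dp": [0,0,40],"dr": [0,0,0],"fingers": 1},
  {"dp": [0,0,25],"dr": [0,0,0],"fingers": 1},
  {"dp": [0,0,8],"dr": [0,0,0],"fingers": 1},
  {"dp": [0,0,0],"dr": [0,0,0],"fingers": 1},
])

```text
time_s: 12.8
tool_pos: [0.5121, 0.2479, 0.0161]
tool_rot: [-179.9, -0.1, -179.2]
force: [-0.2, -0.2, -0.8]
grip_width: 0.0277
grasp_force: 20.0
```

Call:
step_arm([
  {"dp": [0,0,1],"dr": [0,0,0],"fingers": 1},
  {"dp": [0,0,1],"dr": [0,0,0],"fingers": 1},
  {"dp": [0,0,0],"dr": [0,0,0],"fingers": 1},
  {"dp": [0,0,0],"dr": [0,0,0],"fingers": 1},
  {"dp": [0,0,0],"dr": [0,0,0],"fingers": 1},
])

```text
time_s: 13.42
tool_pos: [0.5124, 0.2488, 0.0148]
tool_rot: [180.0, 0.0, -179.2]
force: [0.6, 0.4, -1.1]
grip_width: 0.028
grasp_force: 20.0
```

Call:
step_arm([
  {"dp": [0,0,2],"dr": [0,0,0],"fingers": 1},
  {"dp": [0,0,1],"dr": [0,0,0],"fingers": 1},
  {"dp": [0,0,0],"dr": [0,0,0],"fingers": 1},
  {"dp": [0,0,0],"dr": [0,0,0],"fingers": 1},
  {"dp": [0,0,0],"dr": [0,0,0],"fingers": 1},
])

```text
time_s: 14.05
tool_pos: [0.5124, 0.2488, 0.0117]
tool_rot: [180.0, 0.0, -179.2]
force: [-0.0, -0.2, -1.6]
grip_width: 0.0279
grasp_force: 20.0
```

Call:
step_arm([
  {"dp": [0,0,1],"dr": [0,0,0],"fingers": 1},
  {"dp": [0,0,0.5],"dr": [0,0,0],"fingers": 1},
  {"dp": [0,0,0],"dr": [0,0,0],"fingers": 1},
  {"dp": [0,0,0],"dr": [0,0,0],"fingers": 1},
  {"dp": [0,0,0],"dr": [0,0,0],"fingers": 1},
])

```text
time_s: 14.68
tool_pos: [0.5124, 0.2488, 0.0102]
tool_rot: [180.0, 0.0, -179.2]
force: [0.0, 1.1, -1.1]
grip_width: 0.0282
grasp_force: 20.0
```

Call:
step_arm([
  {"dp": [0,0,0.5],"dr": [0,0,0],"fingers": 1},
  {"dp": [0,0,0],"dr": [0,0,0],"fingers": 0.5},
  {"dp": [0,0,0],"dr": [0,0,0],"fingers": 0.4},
  {"dp": [0,0,0],"dr": [0,0,0],"fingers": 0.4},
  {"dp": [0,0,0],"dr": [0,0,0],"fingers": 0.4},
])

```text
time_s: 15.3
tool_pos: [0.5124, 0.2488, 0.0097]
tool_rot: [180.0, 0.0, -179.2]
force: [0.3, 0.3, -0.1]
grip_width: 0.051
grasp_force: 0.0
```

Call:
step_arm([
  {"dp": [0,0,-15],"dr": [0,0,0],"fingers": 0.4},
  {"dp": [0,0,-40],"dr": [0,0,0],"fingers": 0.4},
  {"dp": [0,0,-50],"dr": [0,0,0],"fingers": 0.4},
  {"dp": [0,0,-20],"dr": [0,0,0],"fingers": 0.4},
  {"dp": [0,0,0],"dr": [0,0,0],"fingers": 0},
])

```text
time_s: 15.92
tool_pos: [0.5139, 0.2495, 0.1377]
tool_rot: [179.8, 0.3, -179.2]
force: [0.5, -0.5, -0.0]
grip_width: 0.0569
grasp_force: 0.0
```

Run:
```python
from h import *
a=snap('scene','s3.png')
a=cv2.resize(a[120:270,230:450],(660,450),interpolation=cv2.INTER_CUBIC);cv2.imwrite('pics/c4.png',a[...,::-1]);o=env.get_obs();print(o['tool_pos'],o['grip_width'])
```

```text
[0.51273866 0.24898918 0.13568014] 0.059777610676403393
```

View pics/c4.png

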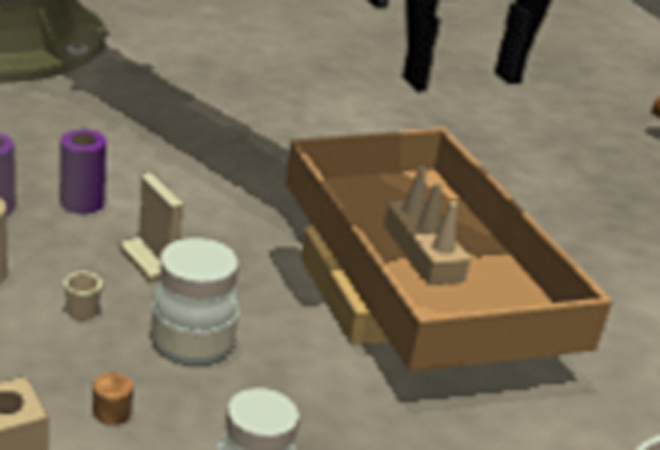

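The bar lies in the middle of the box (crop 430,235), level. Next the square post.

Call:
step_arm([
  {"dp": [-17.6,-40.4,0],"dr": [0,0,0],"fingers": 0},
  {"dp": [-17.6,-40.4,0],"dr": [0,0,0],"fingers": 0},
  {"dp": [-17.6,-40.4,0],"dr": [0,0,0],"fingers": 0},
  {"dp": [-17.6,-40.4,0],"dr": [0,0,0],"fingers": 0},
  {"dp": [-17.6,-40.4,0],"dr": [0,0,0],"fingers": 0},
])

```text
time_s: 16.6
tool_pos: [0.6024, 0.0466, 0.1329]
tool_rot: [-180.0, -0.2, -179.2]
force: [0.6, -0.0, -0.3]
grip_width: 0.0868
grasp_force: 0.0
```

Call:
step_arm([
  {"dp": [-17.6,-40.4,0],"dr": [0,0,0],"fingers": 0},
  {"dp": [-17.6,-40.4,0],"dr": [0,0,0],"fingers": 0},
  {"dp": [-17.6,-40.4,0],"dr": [0,0,0],"fingers": 0},
  {"dp": [0,0,0],"dr": [0,0,-0.178],"fingers": 0},
  {"dp": [0,0,0],"dr": [0,0,0],"fingers": 0},
])

```text
time_s: 17.23
tool_pos: [0.6566, -0.0728, 0.1327]
tool_rot: [179.9, -0.2, -169.2]
force: [-0.1, -0.5, -0.3]
grip_width: 0.087
grasp_force: 0.0
```

Call:
step_arm([
  {"dp": [0,0,30],"dr": [0,0,0],"fingers": 0},
  {"dp": [0,0,50],"dr": [0,0,0],"fingers": 0},
  {"dp": [0,0,40],"dr": [0,0,0],"fingers": 0},
  {"dp": [0,0,26],"dr": [0,0,0],"fingers": 0},
  {"dp": [0,0,0],"dr": [0,0,0],"fingers": 0},
])

```text
time_s: 17.85
tool_pos: [0.6546, -0.0709, -0.0145]
tool_rot: [179.9, -0.4, -169.1]
force: [-0.0, 0.2, 0.2]
grip_width: 0.087
grasp_force: 0.0
```

Call:
step_arm([
  {"dp": [0,0,0],"dr": [0,0,0],"fingers": 0.3},
  {"dp": [0,0,0],"dr": [0,0,0],"fingers": 1},
  {"dp": [0,0,0],"dr": [0,0,0],"fingers": 1},
  {"dp": [0,0,0],"dr": [0,0,0],"fingers": 1},
  {"dp": [0,0,0],"dr": [0,0,0],"fingers": 1},
])

```text
time_s: 18.48
tool_pos: [0.6578, -0.0725, -0.0111]
tool_rot: [-180.0, 0.0, -169.0]
force: [0.0, -0.4, -0.0]
grip_width: 0.045
grasp_force: 0.0
```

Call:
step_arm([
  {"dp": [0,0,0],"dr": [0,0,0],"fingers": 1},
  {"dp": [0,0,0],"dr": [0,0,0],"fingers": 1},
  {"dp": [0,0,0],"dr": [0,0,0],"fingers": 1},
  {"dp": [0,0,0],"dr": [0,0,0],"fingers": 1},
  {"dp": [0,0,0],"dr": [0,0,0],"fingers": 1},
])

```text
time_s: 19.1
tool_pos: [0.6577, -0.0725, -0.0113]
tool_rot: [-180.0, 0.0, -169.0]
force: [-0.2, -0.8, 1.0]
grip_width: 0.0377
grasp_force: 19.9
```

Square post gripped (37.7 mm). Carry it to the far end of the box.

Call:
step_arm([
  {"dp": [0,0,-20],"dr": [0,0,0],"fingers": 1},
  {"dp": [0,0,-45],"dr": [0,0,0],"fingers": 1},
  {"dp": [0,0,-50],"dr": [0,0,0],"fingers": 1},
  {"dp": [0,0,-30],"dr": [0,0,0],"fingers": 1},
  {"dp": [0,0,0],"dr": [0,0,0.178],"fingers": 1},
])

```text
time_s: 19.73
tool_pos: [0.6601, -0.0729, 0.1388]
tool_rot: [180.0, 0.4, -179.5]
force: [0.4, 0.5, -1.3]
grip_width: 0.0376
grasp_force: 19.9
```

Call:
step_arm([
  {"dp": [7.7,40.4,0],"dr": [0,0,0],"fingers": 1},
  {"dp": [7.7,40.4,0],"dr": [0,0,0],"fingers": 1},
  {"dp": [7.7,40.4,0],"dr": [0,0,0],"fingers": 1},
  {"dp": [7.7,40.4,0],"dr": [0,0,0],"fingers": 1},
  {"dp": [7.7,40.4,0],"dr": [0,0,0],"fingers": 1},
])

```text
time_s: 20.35
tool_pos: [0.6161, 0.1303, 0.1349]
tool_rot: [180.0, 0.1, -179.2]
force: [0.0, -0.1, -2.2]
grip_width: 0.0376
grasp_force: 19.9
```

Call:
step_arm([
  {"dp": [7.7,40.4,0],"dr": [0,0,0],"fingers": 1},
  {"dp": [7.7,40.4,0],"dr": [0,0,0],"fingers": 1},
  {"dp": [7.7,40.4,0],"dr": [0,0,0],"fingers": 1},
  {"dp": [0,0,0],"dr": [0,0,0],"fingers": 1},
  {"dp": [0,0,0],"dr": [0,0,0],"fingers": 1},
])

```text
time_s: 20.98
tool_pos: [0.5918, 0.2492, 0.1344]
tool_rot: [-180.0, 0.1, -179.2]
force: [0.7, 0.4, -1.2]
grip_width: 0.0378
grasp_force: 19.9
```

Call:
step_arm([
  {"dp": [0,0,20],"dr": [0,0,0],"fingers": 1},
  {"dp": [0,0,40],"dr": [0,0,0],"fingers": 1},
  {"dp": [0,0,30],"dr": [0,0,0],"fingers": 1},
  {"dp": [0,0,13],"dr": [0,0,0],"fingers": 1},
  {"dp": [0,0,0],"dr": [0,0,0],"fingers": 1},
])

```text
time_s: 21.6
tool_pos: [0.591, 0.2486, 0.0295]
tool_rot: [-179.9, -0.1, -179.3]
force: [-0.9, -0.5, -1.1]
grip_width: 0.0377
grasp_force: 19.9
```

Call:
step_arm([
  {"dp": [0,0,3],"dr": [0,0,0],"fingers": 1},
  {"dp": [0,0,2],"dr": [0,0,0],"fingers": 1},
  {"dp": [0,0,1],"dr": [0,0,0],"fingers": 1},
  {"dp": [0,0,0.5],"dr": [0,0,0],"fingers": 1},
  {"dp": [0,0,0],"dr": [0,0,0],"fingers": 1},
])

```text
time_s: 22.22
tool_pos: [0.5916, 0.2499, 0.0243]
tool_rot: [180.0, 0.0, -179.2]
force: [0.6, -0.2, -2.3]
grip_width: 0.038
grasp_force: 19.9
```

Call:
step_arm([
  {"dp": [0,0,1],"dr": [0,0,0],"fingers": 1},
  {"dp": [0,0,0.4],"dr": [0,0,0],"fingers": 1},
  {"dp": [0,0,0],"dr": [0,0,0],"fingers": 1},
  {"dp": [0,0,0],"dr": [0,0,0],"fingers": 1},
  {"dp": [0,0,0],"dr": [0,0,0],"fingers": 1},
])

```text
time_s: 22.85
tool_pos: [0.5915, 0.2499, 0.0228]
tool_rot: [180.0, 0.0, -179.2]
force: [0.5, 0.3, -1.2]
grip_width: 0.0378
grasp_force: 19.9
```

Call:
step_arm([
  {"dp": [0,0,0],"dr": [0,0,0],"fingers": 0.54},
  {"dp": [0,0,0],"dr": [0,0,0],"fingers": 0.5},
  {"dp": [0,0,0],"dr": [0,0,0],"fingers": 0.45},
  {"dp": [0,0,0],"dr": [0,0,0],"fingers": 0.35},
  {"dp": [0,0,0],"dr": [0,0,0],"fingers": 0.35},
])

```text
time_s: 23.48
tool_pos: [0.5916, 0.2499, 0.0228]
tool_rot: [180.0, 0.0, -179.2]
force: [0.2, -0.3, -0.3]
grip_width: 0.0553
grasp_force: 0.0
```

Call:
step_arm([
  {"dp": [0,0,-15],"dr": [0,0,0],"fingers": 0.35},
  {"dp": [0,0,-40],"dr": [0,0,0],"fingers": 0.35},
  {"dp": [0,0,-40],"dr": [0,0,0],"fingers": 0.35},
  {"dp": [0,0,-17],"dr": [0,0,0],"fingers": 0.35},
  {"dp": [0,0,0],"dr": [0,0,0],"fingers": 0},
])

```text
time_s: 24.1
tool_pos: [0.5923, 0.2503, 0.1363]
tool_rot: [179.9, 0.1, -179.2]
force: [0.3, -0.1, -0.7]
grip_width: 0.0609
grasp_force: 0.0
```

Run:
```python
from h import *
a=snap('scene','s4.png')
a=cv2.resize(a[120:270,190:450],(780,450),interpolation=cv2.INTER_CUBIC);cv2.imwrite('pics/c5.png',a[...,::-1]);o=env.get_obs();print(o['tool_pos'],o['grip_width'])
```

```text
[0.59126565 0.24983345 0.13443023] 0.0641358568104946
```

View pics/c5.png

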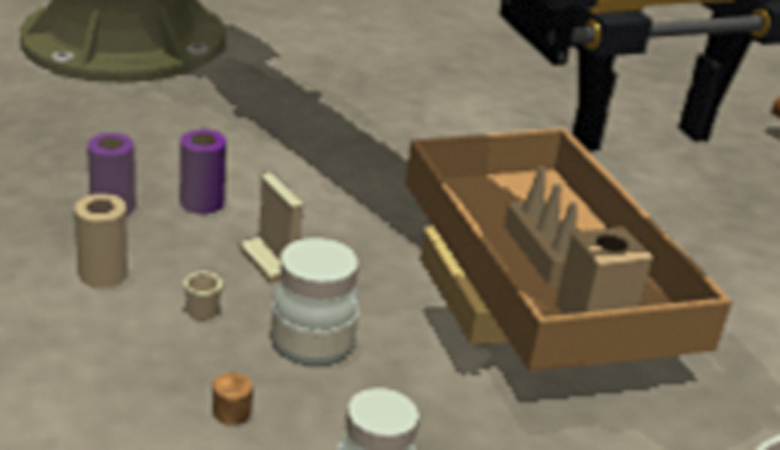

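The square post (crop 605,265) stands at the far end and the box is steady. Next the round post.

Call:
step_arm([
  {"dp": [19.3,-39.2,0],"dr": [0,0,0],"fingers": 0},
  {"dp": [19.3,-39.2,0],"dr": [0,0,0],"fingers": 0},
  {"dp": [19.3,-39.2,0],"dr": [0,0,0],"fingers": 0},
  {"dp": [19.3,-39.2,0],"dr": [0,0,0],"fingers": 0},
  {"dp": [19.3,-39.2,0],"dr": [0,0,0],"fingers": 0},
])

```text
time_s: 24.78
tool_pos: [0.4956, 0.0511, 0.1326]
tool_rot: [-179.9, -0.2, -179.2]
force: [-0.1, -0.2, 0.9]
grip_width: 0.0869
grasp_force: 0.0
```

Call:
step_arm([
  {"dp": [19.3,-39.2,0],"dr": [0,0,0],"fingers": 0},
  {"dp": [19.3,-39.2,0],"dr": [0,0,0],"fingers": 0},
  {"dp": [19.3,-39.2,0],"dr": [0,0,0],"fingers": 0},
  {"dp": [0,0,0],"dr": [0,0,0],"fingers": 0},
  {"dp": [0,0,0],"dr": [0,0,0],"fingers": 0},
])

```text
time_s: 25.4
tool_pos: [0.4409, -0.0651, 0.1337]
tool_rot: [180.0, -0.1, -179.2]
force: [0.6, -0.0, 0.2]
grip_width: 0.0874
grasp_force: 0.0
```

Call:
step_arm([
  {"dp": [0,0,30],"dr": [0,0,0],"fingers": 0},
  {"dp": [0,0,50],"dr": [0,0,0],"fingers": 0},
  {"dp": [0,0,40],"dr": [0,0,0],"fingers": 0},
  {"dp": [0,0,26],"dr": [0,0,0],"fingers": 0},
  {"dp": [0,0,0],"dr": [0,0,0],"fingers": 0},
])

```text
time_s: 26.02
tool_pos: [0.4392, -0.0648, -0.0136]
tool_rot: [-179.9, -0.3, -179.1]
force: [-0.4, 0.0, 0.1]
grip_width: 0.0868
grasp_force: 0.0
```

Call:
step_arm([
  {"dp": [0,0,0],"dr": [0,0,0],"fingers": 0.3},
  {"dp": [0,0,0],"dr": [0,0,0],"fingers": 1},
  {"dp": [0,0,0],"dr": [0,0,0],"fingers": 1},
  {"dp": [0,0,0],"dr": [0,0,0],"fingers": 1},
  {"dp": [0,0,0],"dr": [0,0,0],"fingers": 1},
])

```text
time_s: 26.65
tool_pos: [0.4417, -0.0658, -0.011]
tool_rot: [180.0, 0.0, -179.2]
force: [0.3, 0.2, 0.0]
grip_width: 0.0451
grasp_force: 0.0
```

Call:
step_arm([
  {"dp": [0,0,0],"dr": [0,0,0],"fingers": 1},
  {"dp": [0,0,0],"dr": [0,0,0],"fingers": 1},
  {"dp": [0,0,0],"dr": [0,0,0],"fingers": 1},
  {"dp": [0,0,0],"dr": [0,0,0],"fingers": 1},
  {"dp": [0,0,0],"dr": [0,0,0],"fingers": 1},
])

```text
time_s: 27.28
tool_pos: [0.4416, -0.0659, -0.0112]
tool_rot: [-180.0, 0.0, -179.2]
force: [-1.1, -0.6, 1.4]
grip_width: 0.0375
grasp_force: 20.0
```

Round post gripped (37.5 mm). Carry it to the near end of the box.

Call:
step_arm([
  {"dp": [0,0,-20],"dr": [0,0,0],"fingers": 1},
  {"dp": [0,0,-45],"dr": [0,0,0],"fingers": 1},
  {"dp": [0,0,-50],"dr": [0,0,0],"fingers": 1},
  {"dp": [0,0,-30],"dr": [0,0,0],"fingers": 1},
  {"dp": [0,0,0],"dr": [0,0,0],"fingers": 1},
])

```text
time_s: 27.9
tool_pos: [0.4432, -0.0657, 0.1355]
tool_rot: [179.9, 0.3, -179.2]
force: [0.4, -0.1, -2.3]
grip_width: 0.0373
grasp_force: 20.0
```

Call:
step_arm([
  {"dp": [0.6,39.3,0],"dr": [0,0,0],"fingers": 1},
  {"dp": [0.6,39.3,0],"dr": [0,0,0],"fingers": 1},
  {"dp": [0.6,39.3,0],"dr": [0,0,0],"fingers": 1},
  {"dp": [0.6,39.3,0],"dr": [0,0,0],"fingers": 1},
  {"dp": [0.7,39.3,0],"dr": [0,0,0],"fingers": 1},
])

```text
time_s: 28.52
tool_pos: [0.4341, 0.1314, 0.1314]
tool_rot: [-179.9, -0.2, -179.2]
force: [-0.1, -0.3, -2.0]
grip_width: 0.0374
grasp_force: 20.0
```

Call:
step_arm([
  {"dp": [0.7,39.3,0],"dr": [0,0,0],"fingers": 1},
  {"dp": [0.7,39.3,0],"dr": [0,0,0],"fingers": 1},
  {"dp": [0.7,39.3,0],"dr": [0,0,0],"fingers": 1},
  {"dp": [0,0,0],"dr": [0,0,0],"fingers": 1},
  {"dp": [0,0,0],"dr": [0,0,0],"fingers": 1},
])

```text
time_s: 29.15
tool_pos: [0.431, 0.2472, 0.1318]
tool_rot: [-179.9, -0.2, -179.2]
force: [0.8, -0.5, -2.0]
grip_width: 0.0374
grasp_force: 20.0
```

Call:
step_arm([
  {"dp": [0,0,20],"dr": [0,0,0],"fingers": 1},
  {"dp": [0,0,40],"dr": [0,0,0],"fingers": 1},
  {"dp": [0,0,30],"dr": [0,0,0],"fingers": 1},
  {"dp": [0,0,13],"dr": [0,0,0],"fingers": 1},
  {"dp": [0,0,0],"dr": [0,0,0],"fingers": 1},
])

```text
time_s: 29.78
tool_pos: [0.4316, 0.2473, 0.0301]
tool_rot: [-179.9, -0.1, -179.3]
force: [0.2, 0.5, -2.0]
grip_width: 0.0373
grasp_force: 20.0
```

Call:
step_arm([
  {"dp": [0,0,3],"dr": [0,0,0],"fingers": 1},
  {"dp": [0,0,2],"dr": [0,0,0],"fingers": 1},
  {"dp": [0,0,1],"dr": [0,0,0],"fingers": 1},
  {"dp": [0,0,1],"dr": [0,0,0],"fingers": 1},
  {"dp": [0,0,0],"dr": [0,0,0],"fingers": 1},
])

```text
time_s: 30.4
tool_pos: [0.4319, 0.2485, 0.0238]
tool_rot: [180.0, 0.0, -179.2]
force: [0.8, 0.4, -1.4]
grip_width: 0.0377
grasp_force: 20.0
```

Call:
step_arm([
  {"dp": [0,0,1],"dr": [0,0,0],"fingers": 1},
  {"dp": [0,0,0],"dr": [0,0,0],"fingers": 1},
  {"dp": [0,0,0],"dr": [0,0,0],"fingers": 0.54},
  {"dp": [0,0,0],"dr": [0,0,0],"fingers": 0.5},
  {"dp": [0,0,0],"dr": [0,0,0],"fingers": 0.45},
])

```text
time_s: 31.02
tool_pos: [0.4321, 0.2485, 0.0229]
tool_rot: [180.0, 0.0, -179.2]
force: [-0.8, -0.4, 1.1]
grip_width: 0.046
grasp_force: 0.0
```

Call:
step_arm([
  {"dp": [0,0,0],"dr": [0,0,0],"fingers": 0.35},
  {"dp": [0,0,-15],"dr": [0,0,0],"fingers": 0.35},
  {"dp": [0,0,-40],"dr": [0,0,0],"fingers": 0.35},
  {"dp": [0,0,-40],"dr": [0,0,0],"fingers": 0.35},
  {"dp": [0,0,-17],"dr": [0,0,0],"fingers": 0.35},
])

```text
time_s: 31.65
tool_pos: [0.4334, 0.2493, 0.1382]
tool_rot: [179.8, 0.2, -179.2]
force: [0.6, 0.0, -0.2]
grip_width: 0.0563
grasp_force: 0.0
```

Call:
step_arm([
  {"dp": [-39.3,-29,0],"dr": [0,0,0],"fingers": 0},
  {"dp": [-39.3,-29,0],"dr": [0,0,0],"fingers": 0},
  {"dp": [-39.3,-29,0],"dr": [0,0,0],"fingers": 0},
  {"dp": [-39.3,-29,0],"dr": [0,0,0],"fingers": 0},
  {"dp": [-39.3,-29,0],"dr": [0,0,0],"fingers": 0},
])

```text
time_s: 32.28
tool_pos: [0.6313, 0.1054, 0.1345]
tool_rot: [180.0, -0.0, -179.2]
force: [1.0, -0.4, -0.6]
grip_width: 0.0865
grasp_force: 0.0
```

Call:
step_arm([
  {"dp": [-39.3,-29,0],"dr": [0,0,0],"fingers": 0},
  {"dp": [0,0,0],"dr": [0,0,0],"fingers": 0},
  {"dp": [0,0,0],"dr": [0,0,0],"fingers": 0},
  {"dp": [0,0,0],"dr": [0,0,0],"fingers": 0},
  {"dp": [0,0,0],"dr": [0,0,0],"fingers": 0},
])

```text
time_s: 32.9
tool_pos: [0.6696, 0.0791, 0.1351]
tool_rot: [180.0, 0.0, -179.1]
force: [-0.9, -0.5, -0.3]
grip_width: 0.0869
grasp_force: 0.0
```

Run:
```python
from h import *
a=snap('top','t5.png')
a=cv2.resize(a[90:290,60:330],(800,593),interpolation=cv2.INTER_CUBIC);cv2.imwrite('pics/c6.png',a[...,::-1])
```

```text
(no output)
```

View pics/c6.png

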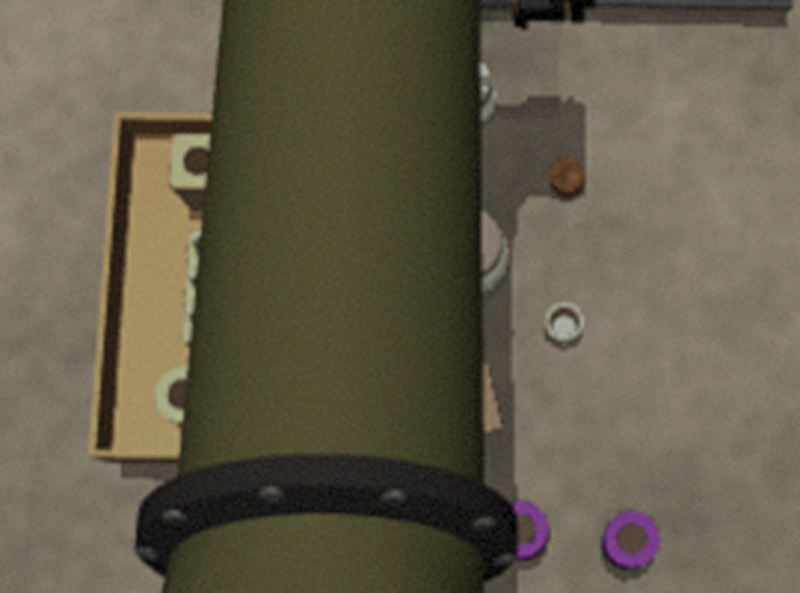

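Both posts stand in the box (crop 195,160 and 180,393). Now I take the small jar.

Call:
step_arm([
  {"dp": [0,-1,30],"dr": [0,0,0],"fingers": 0},
  {"dp": [0,0,50],"dr": [0,0,0],"fingers": 0},
  {"dp": [0,0,45],"dr": [0,0,0],"fingers": 0},
  {"dp": [0,0,26],"dr": [0,0,0],"fingers": 0},
  {"dp": [0,0,0],"dr": [0,0,0],"fingers": 0},
])

```text
time_s: 33.58
tool_pos: [0.6677, 0.077, -0.0185]
tool_rot: [-180.0, -0.3, -179.2]
force: [0.3, -0.6, 0.8]
grip_width: 0.0869
grasp_force: 0.0
```

Call:
step_arm([
  {"dp": [0,0,0],"dr": [0,0,0],"fingers": 0.3},
  {"dp": [0,0,0],"dr": [0,0,0],"fingers": 1},
  {"dp": [0,0,0],"dr": [0,0,0],"fingers": 1},
  {"dp": [0,0,0],"dr": [0,0,0],"fingers": 1},
  {"dp": [0,0,0],"dr": [0,0,0],"fingers": 1},
])

```text
time_s: 34.2
tool_pos: [0.6702, 0.0768, -0.016]
tool_rot: [180.0, 0.0, -179.2]
force: [0.1, 0.4, 0.0]
grip_width: 0.0451
grasp_force: 0.0
```

Call:
step_arm([
  {"dp": [0,0,0],"dr": [0,0,0],"fingers": 1},
  {"dp": [0,0,0],"dr": [0,0,0],"fingers": 1},
  {"dp": [0,0,0],"dr": [0,0,0],"fingers": 1},
  {"dp": [0,0,0],"dr": [0,0,0],"fingers": 1},
  {"dp": [0,0,0],"dr": [0,0,0],"fingers": 1},
])

```text
time_s: 34.83
tool_pos: [0.6702, 0.0769, -0.0161]
tool_rot: [180.0, 0.0, -179.2]
force: [-0.9, 1.1, 0.3]
grip_width: 0.0412
grasp_force: 19.1
```

Jar held (41 mm at the waist). Lift and carry it to the tray's far compartment.

Call:
step_arm([
  {"dp": [0,0,-20],"dr": [0,0,0],"fingers": 1},
  {"dp": [0,0,-45],"dr": [0,0,0],"fingers": 1},
  {"dp": [0,0,-50],"dr": [0,0,0],"fingers": 1},
  {"dp": [0,0,-35],"dr": [0,0,0],"fingers": 1},
  {"dp": [9.2,-39.6,0],"dr": [0,0,0],"fingers": 1},
])

```text
time_s: 35.45
tool_pos: [0.6645, 0.0418, 0.139]
tool_rot: [179.8, 0.5, -178.8]
force: [0.7, -1.8, -1.9]
grip_width: 0.0413
grasp_force: 19.1
```

Call:
step_arm([
  {"dp": [9.2,-39.6,0],"dr": [0,0,0],"fingers": 1},
  {"dp": [9.2,-39.6,0],"dr": [0,0,0],"fingers": 1},
  {"dp": [9.2,-39.6,0],"dr": [0,0,0],"fingers": 1},
  {"dp": [9.2,-39.6,0],"dr": [0,0,0],"fingers": 1},
  {"dp": [9.2,-39.6,0],"dr": [0,0,0],"fingers": 1},
])

```text
time_s: 36.08
tool_pos: [0.6179, -0.1631, 0.1351]
tool_rot: [-180.0, 0.1, -179.2]
force: [0.5, -0.0, -1.5]
grip_width: 0.0409
grasp_force: 19.1
```

Call:
step_arm([
  {"dp": [9.2,-39.6,0],"dr": [0,0,0],"fingers": 1},
  {"dp": [9.2,-39.6,0],"dr": [0,0,0],"fingers": 1},
  {"dp": [9.2,-39.6,0],"dr": [0,0,0],"fingers": 1},
  {"dp": [0,0,0],"dr": [0,0,0.152],"fingers": 1},
  {"dp": [0,0,0],"dr": [0,0,0.152],"fingers": 1},
])

```text
time_s: 36.7
tool_pos: [0.5919, -0.282, 0.1349]
tool_rot: [180.0, 0.0, 163.0]
force: [0.7, 0.6, -1.6]
grip_width: 0.0409
grasp_force: 19.1
```

Call:
step_arm([
  {"dp": [0,0,0],"dr": [0,0,0],"fingers": 1},
  {"dp": [0,0,30],"dr": [0,0,0],"fingers": 1},
  {"dp": [0,0,50],"dr": [0,0,0],"fingers": 1},
  {"dp": [0,0,35],"dr": [0,0,0],"fingers": 1},
  {"dp": [0,0,15],"dr": [0,0,0],"fingers": 1},
])

```text
time_s: 37.33
tool_pos: [0.5911, -0.2798, 0.0019]
tool_rot: [180.0, -0.2, 163.5]
force: [0.8, 0.7, -0.5]
grip_width: 0.0406
grasp_force: 19.1
```

Call:
step_arm([
  {"dp": [0,0,6],"dr": [0,0,0],"fingers": 1},
  {"dp": [0,0,4],"dr": [0,0,0],"fingers": 1},
  {"dp": [0,0,2],"dr": [0,0,0],"fingers": 1},
  {"dp": [0,0,0],"dr": [0,0,0],"fingers": 1},
  {"dp": [0,0,0],"dr": [0,0,0],"fingers": 1},
])

```text
time_s: 37.95
tool_pos: [0.5927, -0.2809, -0.0077]
tool_rot: [180.0, 0.1, 163.4]
force: [0.4, 0.4, -1.1]
grip_width: 0.0413
grasp_force: 19.1
```

Call:
step_arm([
  {"dp": [0,0,1.5],"dr": [0,0,0],"fingers": 1},
  {"dp": [0,0,0.8],"dr": [0,0,0],"fingers": 1},
  {"dp": [0,0,0],"dr": [0,0,0],"fingers": 0.5},
  {"dp": [0,0,0],"dr": [0,0,0],"fingers": 0.45},
  {"dp": [0,0,0],"dr": [0,0,0],"fingers": 0.3},
])

```text
time_s: 38.58
tool_pos: [0.5924, -0.2808, -0.0106]
tool_rot: [-180.0, 0.0, 163.4]
force: [-1.5, -0.2, -0.5]
grip_width: 0.0517
grasp_force: 0.0
```

Call:
step_arm([
  {"dp": [0,0,0],"dr": [0,0,0],"fingers": 0.2},
  {"dp": [0,0,0],"dr": [0,0,0],"fingers": 0.2},
  {"dp": [0,0,-15],"dr": [0,0,0],"fingers": 0.2},
  {"dp": [0,0,-40],"dr": [0,0,0],"fingers": 0.2},
  {"dp": [0,0,-50],"dr": [0,0,0],"fingers": 0.2},
])

```text
time_s: 39.2
tool_pos: [0.5918, -0.2806, 0.0957]
tool_rot: [-180.0, -0.1, 163.4]
force: [-0.2, 0.7, 0.5]
grip_width: 0.0698
grasp_force: 0.0
```

Call:
step_arm([
  {"dp": [0,0,-40],"dr": [0,0,-0.145],"fingers": 0},
  {"dp": [0,0,0],"dr": [0,0,-0.145],"fingers": 0},
  {"dp": [16.8,38.8,0],"dr": [0,0,0],"fingers": 0},
  {"dp": [16.8,38.8,0],"dr": [0,0,0],"fingers": 0},
  {"dp": [16.8,38.8,0],"dr": [0,0,0],"fingers": 0},
])

```text
time_s: 39.83
tool_pos: [0.5416, -0.1635, 0.1356]
tool_rot: [-180.0, 0.1, 180.0]
force: [-0.6, 0.6, -0.7]
grip_width: 0.0866
grasp_force: 0.0
```

Call:
step_arm([
  {"dp": [16.8,38.8,0],"dr": [0,0,0],"fingers": 0},
  {"dp": [16.8,38.8,0],"dr": [0,0,0],"fingers": 0},
  {"dp": [16.8,38.8,0],"dr": [0,0,0],"fingers": 0},
  {"dp": [16.8,38.8,0],"dr": [0,0,0],"fingers": 0},
  {"dp": [16.8,38.8,0],"dr": [0,0,0],"fingers": 0},
])

```text
time_s: 40.45
tool_pos: [0.4578, 0.0306, 0.1358]
tool_rot: [180.0, 0.1, 180.0]
force: [0.4, 0.9, -0.0]
grip_width: 0.0869
grasp_force: 0.0
```

Call:
step_arm([
  {"dp": [16.8,38.8,0],"dr": [0,0,0],"fingers": 0.4},
  {"dp": [0,0,0],"dr": [0,0,-0.122],"fingers": 0.4},
  {"dp": [0,0,0],"dr": [0,0,-0.122],"fingers": 0.4},
  {"dp": [0,0,0],"dr": [0,0,0],"fingers": 0.4},
  {"dp": [0,0,0],"dr": [0,0,0],"fingers": 0.4},
])

```text
time_s: 41.08
tool_pos: [0.4414, 0.0683, 0.135]
tool_rot: [180.0, 0.1, -166.2]
force: [-0.4, -0.3, 0.1]
grip_width: 0.0535
grasp_force: 0.0
```

Call:
step_arm([
  {"dp": [0,0,30],"dr": [0,0,0],"fingers": 0.4},
  {"dp": [0,0,50],"dr": [0,0,0],"fingers": 0.4},
  {"dp": [0,0,40],"dr": [0,0,0],"fingers": 0.4},
  {"dp": [0,0,22],"dr": [0,0,0],"fingers": 0.4},
  {"dp": [0,0,0],"dr": [0,0,0],"fingers": 0.4},
])

```text
time_s: 41.7
tool_pos: [0.4396, 0.0678, -0.0089]
tool_rot: [-180.0, -0.2, -166.1]
force: [-0.5, -0.5, 1.0]
grip_width: 0.0525
grasp_force: 0.0
```

Call:
step_arm([
  {"dp": [0,0,0],"dr": [0,0,0],"fingers": 1},
  {"dp": [0,0,0],"dr": [0,0,0],"fingers": 1},
  {"dp": [0,0,0],"dr": [0,0,0],"fingers": 1},
  {"dp": [0,0,0],"dr": [0,0,0],"fingers": 1},
  {"dp": [0,0,0],"dr": [0,0,0],"fingers": 1},
])

```text
time_s: 42.32
tool_pos: [0.4412, 0.0685, -0.0074]
tool_rot: [180.0, 0.0, -166.0]
force: [-1.5, -1.1, 0.6]
grip_width: 0.01
grasp_force: 0.4
```

Call:
step_arm([
  {"dp": [0,0,0],"dr": [0,0,0],"fingers": 1},
  {"dp": [0,0,0],"dr": [0,0,0],"fingers": 1},
  {"dp": [0,0,0],"dr": [0,0,0],"fingers": 1},
  {"dp": [0,0,0],"dr": [0,0,0],"fingers": 1},
  {"dp": [0,0,0],"dr": [0,0,0],"fingers": 1},
])

```text
time_s: 42.95
tool_pos: [0.4412, 0.0684, -0.0075]
tool_rot: [180.0, 0.0, -166.0]
force: [-0.1, -0.4, 1.5]
grip_width: 0.0087
grasp_force: 20.0
```

Tile held by the plate (8.7 mm). Carry it to the near compartment.

Call:
step_arm([
  {"dp": [0,0,-20],"dr": [0,0,0],"fingers": 1},
  {"dp": [0,0,-40],"dr": [0,0,0],"fingers": 1},
  {"dp": [0,0,-50],"dr": [0,0,0],"fingers": 1},
  {"dp": [0,0,-32],"dr": [0,0,0.122],"fingers": 1},
  {"dp": [0,0,0],"dr": [0,0,0.122],"fingers": 1},
])

```text
time_s: 43.58
tool_pos: [0.4432, 0.0691, 0.1372]
tool_rot: [179.9, 0.3, 179.8]
force: [0.1, -0.7, -1.5]
grip_width: 0.0088
grasp_force: 20.0
```

Call:
step_arm([
  {"dp": [-5.8,-39.7,0],"dr": [0,0,0],"fingers": 1},
  {"dp": [-5.8,-39.7,0],"dr": [0,0,0],"fingers": 1},
  {"dp": [-5.8,-39.7,0],"dr": [0,0,0],"fingers": 1},
  {"dp": [-5.8,-39.7,0],"dr": [0,0,0],"fingers": 1},
  {"dp": [-5.8,-39.7,0],"dr": [0,0,0],"fingers": 1},
])

```text
time_s: 44.2
tool_pos: [0.4701, -0.1311, 0.1341]
tool_rot: [180.0, 0.0, -180.0]
force: [-0.3, 0.4, -1.6]
grip_width: 0.0091
grasp_force: 20.0
```

Call:
step_arm([
  {"dp": [-5.8,-39.7,0],"dr": [0,0,0],"fingers": 1},
  {"dp": [-5.8,-39.7,0],"dr": [0,0,0],"fingers": 1},
  {"dp": [-5.8,-39.7,0],"dr": [0,0,0],"fingers": 1},
  {"dp": [0,0,0],"dr": [0,0,0.145],"fingers": 1},
  {"dp": [0,0,0],"dr": [0,0,0.145],"fingers": 1},
])

```text
time_s: 44.82
tool_pos: [0.4871, -0.2497, 0.1337]
tool_rot: [-180.0, -0.1, 163.0]
force: [0.4, 0.8, -2.1]
grip_width: 0.009
grasp_force: 20.0
```

Call:
step_arm([
  {"dp": [0,0,0],"dr": [0,0,0],"fingers": 1},
  {"dp": [0,0,30],"dr": [0,0,0],"fingers": 1},
  {"dp": [0,0,50],"dr": [0,0,0],"fingers": 1},
  {"dp": [0,0,30],"dr": [0,0,0],"fingers": 1},
  {"dp": [0,0,12],"dr": [0,0,0],"fingers": 1},
])

```text
time_s: 45.45
tool_pos: [0.4862, -0.2483, 0.0105]
tool_rot: [180.0, -0.2, 163.5]
force: [-0.3, 0.3, -1.2]
grip_width: 0.0088
grasp_force: 20.0
```

Call:
step_arm([
  {"dp": [0,0,6],"dr": [0,0,0],"fingers": 1},
  {"dp": [0,0,4],"dr": [0,0,0],"fingers": 1},
  {"dp": [0,0,2],"dr": [0,0,0],"fingers": 1},
  {"dp": [0,0,0],"dr": [0,0,0],"fingers": 1},
  {"dp": [0,0,0],"dr": [0,0,0],"fingers": 1},
])

```text
time_s: 46.08
tool_pos: [0.4879, -0.2492, 0.0009]
tool_rot: [180.0, 0.0, 163.4]
force: [-1.2, -0.5, 0.4]
grip_width: 0.0091
grasp_force: 20.0
```

Call:
step_arm([
  {"dp": [0,0,1.5],"dr": [0,0,0],"fingers": 1},
  {"dp": [0,0,0.7],"dr": [0,0,0],"fingers": 1},
  {"dp": [0,0,0],"dr": [0,0,0],"fingers": 0.87},
  {"dp": [0,0,0],"dr": [0,0,0],"fingers": 0.7},
  {"dp": [0,0,0],"dr": [0,0,0],"fingers": 0.6},
])

```text
time_s: 46.7
tool_pos: [0.4876, -0.2492, -0.0018]
tool_rot: [180.0, 0.0, 163.4]
force: [-0.1, -0.3, 0.5]
grip_width: 0.0241
grasp_force: 0.0
```

Call:
step_arm([
  {"dp": [0,0,0],"dr": [0,0,0],"fingers": 0.6},
  {"dp": [0,0,-20],"dr": [0,0,0],"fingers": 0.6},
  {"dp": [0,0,-50],"dr": [0,0,0],"fingers": 0.6},
  {"dp": [0,0,-50],"dr": [0,0,0],"fingers": 0.6},
  {"dp": [0,0,-40],"dr": [0,0,0],"fingers": 0.6},
])

```text
time_s: 47.32
tool_pos: [0.4879, -0.2495, 0.1605]
tool_rot: [180.0, 0.1, 163.4]
force: [-0.2, -0.1, -0.5]
grip_width: 0.0344
grasp_force: 0.0
```

Call:
step_arm([
  {"dp": [0,-45,0],"dr": [0,0,0],"fingers": 0.5},
  {"dp": [0,-45,0],"dr": [0,0,0],"fingers": 0.5},
  {"dp": [0,-45,0],"dr": [0,0,0],"fingers": 0.5},
  {"dp": [0,-45,0],"dr": [0,0,0],"fingers": 0.5},
  {"dp": [0,-45,0],"dr": [0,0,0],"fingers": 0.5},
])

```text
time_s: 47.95
tool_pos: [0.4229, -0.4659, 0.1582]
tool_rot: [180.0, 0.0, 163.4]
force: [1.2, 0.5, -0.2]
grip_width: 0.0437
grasp_force: 0.0
```

Run:
```python
from h import *
snap('scene','s9.png');snap('top','t9.png')
```

```text
(no output)
```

View pics/s9.png

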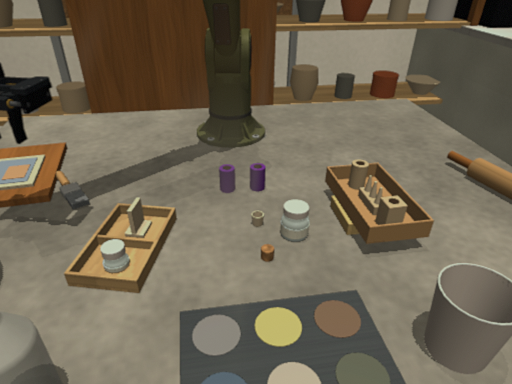

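View pics/t9.png

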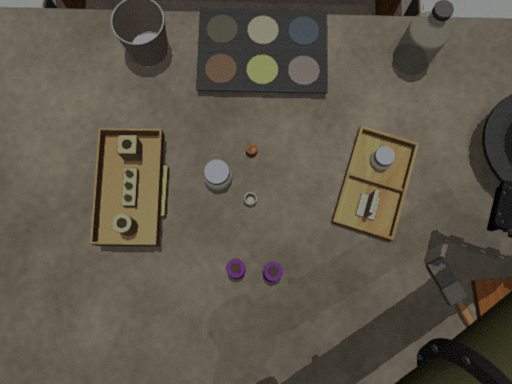

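Both views show the job done. The box is level, with the square post at (128,145), bar at (130,187) and round post at (122,224) in the top view. The tray holds the jar (384,157) and the tile (369,204), and the large jar (217,173) is unmoved.

```bash
python3 -c "
from cell import env
print(env.sign_off())"
```

```text
the job is handed in; nothing more can be done
None
```

Both kits are made up as asked and the job is handed in at about 48 s. In the last pictures the box was level with bar, square post and round post in it, the jar and tile stood one per tray compartment, and the large jar had not moved.

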